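Put the leftovers back in the stock trays

TASK

Put the four leftover items on the packing bench - two bottles, one carton and one label roll - back into the blue stock trays: stand each upright in an empty compartment of the tray that already holds its own kind, one item to a compartment. Leave the mug and the tape measure where they are.

Things in the scene. Friction and masses are not known exactly. Their poses are not given: they have to be found in the camera images.
- bottle_a_mid (a point): Centre (half-way up) of one of the two small bottles: standing upright, grey body 36 mm diameter up to 60 mm height with a black label, then a shoulder and a white cap 25 mm diameter; 90 mm tall in all, so this point is 45 mm above its foot. z up along the bottle. About 70 g. The two bottles are alike.
- bottle_b_mid (a point): Centre (half-way up) of the other small bottle: standing upright, grey body 36 mm diameter up to 60 mm height with a black label, then a shoulder and a white cap 25 mm diameter; 90 mm tall in all, so this point is 45 mm above its foot. z up along the bottle. About 70 g. The two bottles are alike.
- carton_mid (a point): Centre (half-way up) of the small white folding carton with a brown band: an upright box 36 (x) x 52 (y) x 85 mm (z), standing, turned any way up to 1 rad; this point is 42.5 mm above its foot. About 60 g.
- roll_mid (a point): Centre (half-way up) of the white label roll standing on end: a cylinder 46 mm diameter, 80 mm tall, with a brown core and dark centre on top; this point is 40 mm above its foot. z up. About 90 g.
- tray_bottles: Fixed blue tray holding two bottles like the loose ones; 150 (x) x 156 (y) x 20 mm, walls, dividers and floor 4 mm. Origin: centre of underside, z up. Crossed dividers, high as the walls, make 4 compartments 69 x 72 mm inside, centred at x = +-36.5, y = +-38 mm. The two at +x (far from the robot) hold the fixed stock; the two at -x are empty. Yaw within 0.2 rad; the trays swap places between starts.
- tray_cartons: Fixed blue tray holding two cartons like the loose one (52 mm sides along y); 150 (x) x 156 (y) x 20 mm, walls, dividers and floor 4 mm. Origin: centre of underside, z up. Crossed dividers, high as the walls, make 4 compartments 69 x 72 mm inside, centred at x = +-36.5, y = +-38 mm. The two at +x (far from the robot) hold the fixed stock; the two at -x are empty. Yaw within 0.2 rad; the trays swap places between starts.
- tray_rolls: Fixed blue tray holding two rolls like the loose one; 150 (x) x 156 (y) x 20 mm, walls, dividers and floor 4 mm. Origin: centre of underside, z up. Crossed dividers, high as the walls, make 4 compartments 69 x 72 mm inside, centred at x = +-36.5, y = +-38 mm. The two at +x (far from the robot) hold the fixed stock; the two at -x are empty. Yaw within 0.2 rad; the trays swap places between starts.
- mug: White mug, a bystander to be left alone: 80 mm diameter, 92 mm tall, handle at its +y, beyond the trays. Origin: centre of its foot.
- tape_measure: Black tape measure with a steel disc on top, a bystander to be left alone, lying among the loose items: 50 (x) x 42 (y) x 34 mm high, with a 12 mm steel hook at +x. Origin: centre of its underside.
Not all that is in view belongs to the job. Leave any purple or yellow look-alike of the part that bears roll_mid alone.

How it is judged:
By the outcome, as a careful person would: the job done as asked, in the order asked, and still so for the second after the job is handed in, with the robot touching nothing.
It also fails if it takes over 115 s, if anything falls off the work surface, if the arm or the gripper's body presses on something with over 40 N, if the wrist force passes 120 N, or if a joint passes its speed limit or range.

ROBOT

A 6-joint arm with a two-finger parallel gripper is mounted at the origin on the work surface. World frame = base frame: x ahead of the robot, y to its left, z up, the work surface at z = 0. Lengths are in m, angles in rad, forces in N, time in s.
With the tool pointing down it reaches from about 0.425 to 0.95 m from the base axis. Payload 3.5 kg.
Tool frame: the origin (TCP) lies between the finger pads; the fingertips stand 25 mm ahead of it and the grasp point (between the pads) lies 6 mm ahead of it (ctrl.finger_overhang is the distance from the TCP to the fingertips, in m); x points along the fingers, y is the direction in which the jaws open and shut, and the axes are right-handed (so a half turn about x gives the same grasp; the last joint's range is limited). The gripper opens to 85 mm and grips with 20 to 120 N. Pads are 22 mm wide; open, the fingers measure 114 mm over their backs; the gripper's body (76 mm by 85 mm) begins 54 mm behind the grasp point. The pads swing forward as they close: fully open they stand 13 mm farther back than shut.
Start: joints at [-1.44, 0.286, 1.577, -0, 1.279, -0.15], TCP at [0.187, -0.649, 0.256] pointing down, gripper open.
Joint ranges: [-2.77, 2.77], [-0.9, 2.22], [0.21, 2.48], [-1.53, 4.67], [0.24, 2.81], [-2.84, 2.84]. Speed limits (rad/s): [2.79, 2.79, 3.14, 3.14, 3.14, 3.14].

INTERFACE

Orientations are given as a unit quaternion [x, y, z, w].
In Python, from plant import ctrl gives the robot as it stands.
- The arm moves only by the tool play_rows, never from a script. Its argument "targets" is a list of rows, each an object with "delta_pos": the shift along the world's x, y, z normalised to -1 to 1, where 1 is 1000 mm, a list of three; "delta_rot": the turn, a rotation vector about the world's x, y, z normalised to -1 to 1, where 1 is pi rad, a list of three; "claw": the finger opening in mm, from 0 to 85.4. In form: [{"delta_pos": [tx, ty, tz], "delta_rot": [wx, wy, wz], "claw": claw}, ...]. A call has 1 to 20 rows; each row is the pose to reach, as a shift and turn from the pose measured when the call began, turning the shorter way round; what a row does not reach only later rows make up. A row lasts 1/12 s, in which the tool goes at most 41.7 mm and 7.16 degrees, less where a joint would pass 70% of its speed; a pose out of reach is approached as far as the arm can. A call with a number of a shift or a turn outside -1 to 1 is refused whole. A call with a gripper value outside its range is refused whole. The fingers move at their own pace and stop on an object; "newtons" is the grip in N (left out, the last holds). Time passes only in rows, so rows that repeat a pose let the fingers close. It gives the time, the measured TCP pose, the force and the opening at its end, in the units of the state.
- ctrl.get_state(): the state, without advancing time (a new reading comes with each control period).
- ctrl.read_camera(name): name is "scene" or "top" or "wrist"; returns the picture (420x560x3 uint8, blue, green, red); there is no depth.
- ctrl.calibration(name): a dict with "fx", "fy", "cx", "cy" (pixels), "camera_from_world" (4x4, takes a point from world to camera coordinates). Camera axes: x right, y down, z forward; pixel columns grow to the right and rows downward; lengths in m; the calibration is good to about 2 mm. A picture is of the moment at which its call begins: read the wrist's pose just before it. calibration takes no time and is no camera call; for the wrist camera it gives the pose at the moment of the call.
- ctrl.sign_off(): hands the job in, once; it reports no verdict.
The state is a dict: "time": time; "qpos": joint angles; "dq": joint speeds; "joint_efforts": joint torques, N m; "eef_pos": TCP position; "tcp_rot": TCP orientation; "contact_force": force on the tool from outside, world axes, zero at the start; "wrist_torque": the same for the moment, N m; "opening": opening from 0.0 (shut) to 1.0 (fully open).
Only numpy, scipy, OpenCV 4.12 (cv2) and the standard library are available. Lean on these libraries where they do the work, as an engineer would, in place of code of your own. Each camera call takes 0.05 s, during which the arm holds its last target. There are 200 camera calls.

## Working session

There is one attempt and no reset: what is moved stays moved. The work goes in short steps, Python scripts to look and compute and a tool call to move; the robot and the scene stay as the last step left them, time stands still between calls to the robot, and variables do not carry over. Pictures are saved under pics/ and viewed, about 12 in all and at most 16, crops included, and the job is handed in when it is done.

Besides the shell and the picture viewer there is one more tool, called by a JSON object that holds its "op" and its "data", one argument or row to a line. play_rows: Moves the arm, as the interface text tells. Its arguments: {"type":"object","properties":{"targets":{"type":"array"},"newtons":{"type":"number"}},"required":["targets"]}

```bash
mkdir -p pics; ls
python3 - <<'E'
from plant import ctrl
import cv2,numpy as np
s=ctrl.get_state();print({k:np.round(v,3).tolist() for k,v in s.items()},ctrl.finger_overhang)
for n in("scene","top"):
    cv2.imwrite(f"pics/{n}0.png",ctrl.read_camera(n));c=ctrl.calibration(n);print(n,c["fx"],c["cx"],c["cy"],np.round(c["camera_from_world"],4).tolist())
E
```

```text
pics
{'time': 0.0, 'qpos': [-1.44, 0.287, 1.578, -0.0, 1.279, -0.15], 'dq': [0.001, -0.002, -0.0, 0.001, 0.001, -0.001], 'joint_efforts': [-0.001, -40.598, -29.263, -0.0, 0.006, -0.0], 'eef_pos': [0.187, -0.648, 0.255], 'tcp_rot': [0.7, 0.1, -0.7, 0.098], 'contact_force': [0.249, 0.616, 0.216], 'wrist_torque': [-0.002, 0.034, 0.015], 'opening': 1.002} 0.025
scene 460.26543499601996 280.848079539269 211.94053223934517 [[-0.0764, 0.9968, -0.0228, 0.0524], [0.643, 0.0318, -0.7652, -0.3172], [-0.762, -0.0731, -0.6434, 1.6341], [0.0, 0.0, 0.0, 1.0]]
top 390.0474925513074 285.04056817620574 206.08127824976455 [[0.0006, -0.9994, 0.034, -0.0145], [-0.9974, -0.003, -0.0719, 0.602], [0.072, -0.0338, -0.9968, 0.9468], [0.0, 0.0, 0.0, 1.0]]
```

View pics/top0.png

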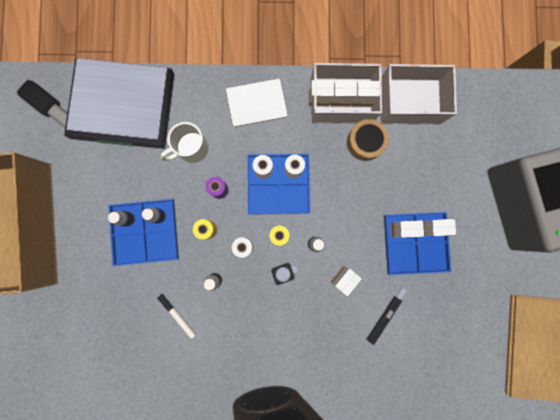

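View pics/scene0.png

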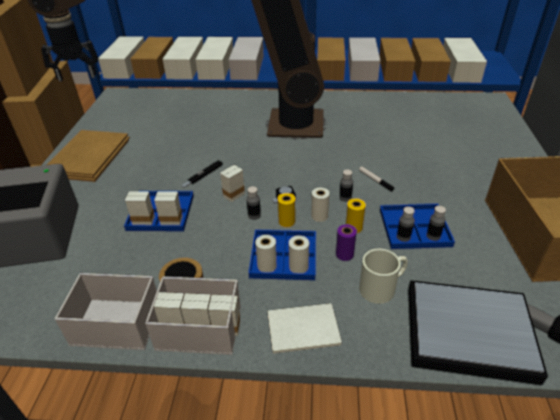

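The top view (up = +x, left = +y) shows:
- **Loose items:** white roll at (242,247), bottle caps at (317,244) and (211,283), carton at (347,281).
- **Trays:** bottles (143,232), rolls (279,184), cartons (417,243).
- **Leave alone:** yellow look-alikes at (203,229) and (280,235), purple at (216,187), tape measure at (284,273).

The scene view agrees.

```bash
cat > h.py <<'E'
from plant import ctrl
import cv2,numpy as np
def ray(c,uv,z):
    M=c["camera_from_world"];R=M[:3,:3];t=M[:3,3];o=-R.T@t
    uv=np.atleast_2d(uv).astype(float)
    d=np.c_[(uv[:,0]-c["cx"])/c["fx"],(uv[:,1]-c["cy"])/c["fy"],np.ones(len(uv))]@R
    return o+d*((z-o[2])/d[:,2])[:,None]
def proj(c,p):
    M=np.array(c["camera_from_world"]);q=M[:3,:3]@np.asarray(p)+M[:3,3]
    return np.array([c["fx"]*q[0]/q[2]+c["cx"],c["fy"]*q[1]/q[2]+c["cy"]])
E
python3 - <<'E'
from h import *
im=cv2.imread("pics/top0.png");c=ctrl.calibration("top")
hsv=cv2.cvtColor(im,cv2.COLOR_BGR2HSV)
bl=((abs(hsv[...,0].astype(int)-115)<15)&(hsv[...,1]>150)&(hsv[...,2]>60)).astype(np.uint8)
cs,_=cv2.findContours(bl,cv2.RETR_EXTERNAL,cv2.CHAIN_APPROX_NONE)
for k in cs:
    if cv2.contourArea(k)<500: continue
    for z in(0.0,.02):
        w=ray(c,k[:,0]+0.0,z)[:,:2].astype(np.float32)
        (x,y),s,a=cv2.minAreaRect(w);print("tray",z,round(x,4),round(y,4),np.round(s,4),round(a,2))
wh=((hsv[...,1]<50)&(hsv[...,2]>150)).astype(np.uint8)
cs,_=cv2.findContours(wh,cv2.RETR_EXTERNAL,cv2.CHAIN_APPROX_NONE)
for k in cs:
    u,v=k[:,0].mean(0)
    if not(100<u<460 and 140<v<300 and len(k)>8):continue
    for z in (.08,.085,.09):
        w=ray(c,k[:,0],z)[:,:2].astype(np.float32);r=cv2.minAreaRect(w);print("wh",(round(u),round(v)),z,np.round(r[0],4),np.round(r[1],4),round(r[2],1))
big=cv2.resize(im[210:310,180:380],None,fx=4,fy=4,interpolation=cv2.INTER_CUBIC)
cv2.imwrite("pics/crop0.png",big)
E
```

```text
tray 0.0 0.5104 -0.3521 [0.1501 0.1595] 2.71
tray 0.02 0.5109 -0.3446 [0.1471 0.1563] 2.71
tray 0.0 0.5383 0.3412 [0.1494 0.159 ] 5.73
tray 0.02 0.5382 0.3347 [0.1463 0.1558] 5.73
tray 0.0 0.6617 0.0032 [0.1501 0.1553] 1.05
tray 0.02 0.6591 0.0035 [0.147  0.1521] 1.05
wh (243, 219) 0.08 [ 0.5339 -0.009 ] [1.338  0.8308] 89.1
wh (243, 219) 0.085 [ 0.5339 -0.0088] [1.3306 0.8262] 89.1
wh (243, 219) 0.09 [ 0.5339 -0.0087] [1.3233 0.8217] 89.1
```

View pics/crop0.png

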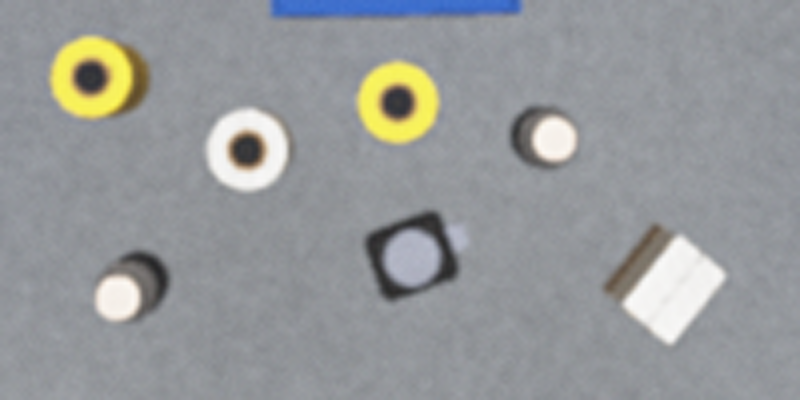

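The crop confirms it: white roll at crop (247,150), caps at (553,138) and (118,298), carton top quad around (673,290).

Run:
```python
from h import *
im=cv2.imread("pics/top0.png");c=ctrl.calibration("top")
hsv=cv2.cvtColor(im,cv2.COLOR_BGR2HSV)
wh=((hsv[...,1]<45)&(hsv[...,2]>195)).astype(np.uint8)
cs,_=cv2.findContours(wh,cv2.RETR_EXTERNAL,cv2.CHAIN_APPROX_NONE)
for k in cs:
    u,v=k[:,0].mean(0)
    if not(100<u<460 and 140<v<300 and len(k)>8):continue
    for z in (.08,.085,.09):
        w=ray(c,k[:,0],z)[:,:2].astype(np.float32);r=cv2.minAreaRect(w);print("wh",(round(u),round(v)),z,np.round(r[0],4),np.round(r[1],4),round(r[2],1))
from scipy.spatial.transform import Rotation as R
s=ctrl.get_state();print(R.from_quat(s["tcp_rot"]).as_matrix().round(3))
for n,uv,z in(("tape",(180+412/4,210+258/4),.034),("yel1",(203,229),.08),("yel2",(279.5,235.5),.08)):print(n,ray(c,uv,z).round(3))
```

```text
wh (209, 284) 0.08 [0.4187 0.1623] [0.0229 0.0226] 89.8
wh (209, 284) 0.085 [0.4193 0.1616] [0.0228 0.0225] 89.8
wh (209, 284) 0.09 [0.4199 0.1608] [0.0226 0.0223] 89.8
wh (286, 272) 0.08 [ 0.4455 -0.0146] [0.0088 0.008 ] 71.4
wh (286, 272) 0.085 [ 0.446  -0.0144] [0.0087 0.0079] 71.4
wh (286, 272) 0.09 [ 0.4464 -0.0142] [0.0087 0.0079] 71.4
wh (348, 282) 0.08 [ 0.4222 -0.1579] [0.0367 0.053 ] 50.3
wh (348, 282) 0.085 [ 0.4229 -0.157 ] [0.0365 0.0527] 50.3
wh (348, 282) 0.09 [ 0.4235 -0.156 ] [0.0363 0.0524] 50.3
wh (318, 244) 0.08 [ 0.5097 -0.0882] [0.0233 0.0232] 89.7
wh (318, 244) 0.085 [ 0.5098 -0.0876] [0.0232 0.023 ] 89.7
wh (318, 244) 0.09 [ 0.5099 -0.087 ] [0.0231 0.0229] 89.7
wh (241, 247) 0.08 [0.5023 0.0896] [0.0441 0.0453] 45.2
wh (241, 247) 0.085 [0.5024 0.0892] [0.0439 0.045 ] 45.2
wh (241, 247) 0.09 [0.5026 0.0888] [0.0436 0.0448] 45.2
wh (412, 228) 0.08 [ 0.5459 -0.3099] [0.0352 0.0526] 0.1
wh (412, 228) 0.085 [ 0.5458 -0.3081] [0.035  0.0523] 0.1
wh (412, 228) 0.09 [ 0.5457 -0.3063] [0.0348 0.052 ] 0.1
wh (444, 227) 0.08 [ 0.5495 -0.3865] [0.0377 0.0531] 0.1
wh (444,
[... 402 characters left out ...]
 [0.5781 0.3034] [0.023  0.0225] 1.4
wh (295, 164) 0.08 [ 0.6972 -0.0337] [0.0428 0.0449] 0.3
wh (295, 164) 0.085 [ 0.6963 -0.0334] [0.0426 0.0446] 0.3
wh (295, 164) 0.09 [ 0.6954 -0.0331] [0.0424 0.0444] 0.3
wh (262, 164) 0.08 [0.6967 0.0415] [0.0427 0.0445] 0.4
wh (262, 164) 0.085 [0.6958 0.0414] [0.0425 0.0443] 0.4
wh (262, 164) 0.09 [0.6949 0.0413] [0.0422 0.0441] 0.4
wh (180, 143) 0.08 [0.7491 0.2263] [0.0812 0.0966] 73.2
wh (180, 143) 0.085 [0.7479 0.2252] [0.0808 0.096 ] 73.2
wh (180, 143) 0.09 [0.7467 0.224 ] [0.0803 0.0955] 73.2
[[-0.     0.277 -0.961]
 [ 0.002 -0.961 -0.277]
 [-1.    -0.002 -0.   ]]
tape [[ 0.435 -0.008  0.034]]
yel1 [[0.544 0.178 0.08 ]]
yel2 [[0.529 0.001 0.08 ]]
```

{"op": "play_rows", "data": {
  "targets": [
    {"delta_pos": [0.236, 0.491, -0.095], "delta_rot": [0, 0, 0.19], "claw": 85},
    {"delta_pos": [0.236, 0.491, -0.095], "delta_rot": [0, 0, 0.19], "claw": 85},
    {"delta_pos": [0.236, 0.491, -0.095], "delta_rot": [0, 0, 0.19], "claw": 85},
    {"delta_pos": [0.236, 0.491, -0.095], "delta_rot": [0, 0, 0.19], "claw": 85},
    {"delta_pos": [0.236, 0.491, -0.095], "delta_rot": [0, 0, 0.19], "claw": 85},
    {"delta_pos": [0.236, 0.491, -0.095], "delta_rot": [0, 0, 0.19], "claw": 85},
    {"delta_pos": [0.236, 0.491, -0.095], "delta_rot": [0, 0, 0.19], "claw": 85},
    {"delta_pos": [0.236, 0.491, -0.095], "delta_rot": [0, 0, 0.19], "claw": 85},
    {"delta_pos": [0.236, 0.491, -0.095], "delta_rot": [0, 0, 0.19], "claw": 85},
    {"delta_pos": [0.236, 0.491, -0.095], "delta_rot": [0, 0, 0.19], "claw": 85},
    {"delta_pos": [0.236, 0.491, -0.095], "delta_rot": [0, 0, 0.19], "claw": 85},
    {"delta_pos": [0.236, 0.491, -0.095], "delta_rot": [0, 0, 0.19], "claw": 85},
    {"delta_pos": [0.236, 0.491, -0.095], "delta_rot": [0, 0, 0.19], "claw": 85},
    {"delta_pos": [0.236, 0.491, -0.095], "delta_rot": [0, 0, 0.19], "claw": 85},
    {"delta_pos": [0.236, 0.491, -0.095], "delta_rot": [0, 0, 0.19], "claw": 85},
    {"delta_pos": [0.236, 0.491, -0.095], "delta_rot": [0, 0, 0.19], "claw": 85},
    {"delta_pos": [0.236, 0.491, -0.095], "delta_rot": [0, 0, 0.19], "claw": 85}
  ],
  "newtons": 30
}}

```text
time: 1.52
eef_pos: [0.4229, -0.1577, 0.1602]
tcp_rot: [-0.64, -0.301, 0.64, -0.3]
contact_force: [0.1, 0.3, -0.5]
opening: 0.995
```

```bash
cat >> h.py <<'E'
from scipy.spatial.transform import Rotation as Ro
def st():
    s=ctrl.get_state();m=Ro.from_quat(s["tcp_rot"]).as_matrix()
    print("t",round(s["time"],2),"pos",np.round(s["eef_pos"],4),"jaw deg",np.degrees(np.arctan2(m[1,1],m[0,1])).round(1),"x",m[:,0].round(3),"F",np.round(s["contact_force"],1),"open",round(s["opening"],3))
E
python3 - <<'E'
from h import *
st();c=ctrl.calibration("wrist");im=ctrl.read_camera("wrist")
for p in((.423,-.157,.085),(.498,-.159,.0)):print(proj(c,p))
a=np.radians(50.3);e=np.array([np.cos(a),np.sin(a)]);f=np.array([-e[1],e[0]])
for i,j in((1,1),(1,-1),(-1,-1),(-1,1)):
    q=proj(c,[*(np.array([.423,-.157])+i*.018*e+j*.026*f),.085]);cv2.circle(im,(int(q[0]),int(q[1])),3,(0,0,255),-1)
cv2.imwrite("pics/w1.png",im)
E
```

```text
t 1.52 pos [ 0.4229 -0.1577  0.1602] jaw deg -39.7 x [-0.001  0.001 -1.   ] F [ 0.1  0.3 -0.5] open 0.995
[282.02909814 228.01837436]
[345.21350517 146.49077874]
```

View pics/w1.png

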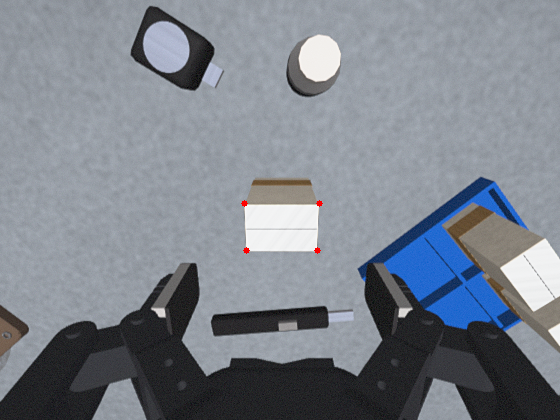

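The wrist view shows the carton top at (245–320, 203–250), right on the predicted red corners and centred between the jaws. The measurement holds, so I'm going down.

{"op": "play_rows", "data": {
  "targets": [
    {"delta_pos": [0, 0, -0.04], "delta_rot": [0, 0, 0], "claw": 85},
    {"delta_pos": [0, 0, -0.075], "delta_rot": [0, 0, 0], "claw": 85},
    {"delta_pos": [0, 0, -0.099], "delta_rot": [0, 0, 0], "claw": 85},
    {"delta_pos": [0, 0, -0.099], "delta_rot": [0, 0, 0], "claw": 85},
    {"delta_pos": [0, 0, -0.099], "delta_rot": [0, 0, 0], "claw": 40},
    {"delta_pos": [0, 0, -0.099], "delta_rot": [0, 0, 0], "claw": 40},
    {"delta_pos": [0, 0, -0.099], "delta_rot": [0, 0, 0], "claw": 40},
    {"delta_pos": [0, 0, -0.099], "delta_rot": [0, 0, 0], "claw": 40},
    {"delta_pos": [0, 0, -0.099], "delta_rot": [0, 0, 0], "claw": 40},
    {"delta_pos": [0, 0, -0.099], "delta_rot": [0, 0, 0], "claw": 40},
    {"delta_pos": [0, 0, -0.099], "delta_rot": [0, 0, 0], "claw": 40},
    {"delta_pos": [0, 0, -0.08], "delta_rot": [0, 0, 0], "claw": 40},
    {"delta_pos": [0, 0, -0.05], "delta_rot": [0, 0, 0], "claw": 40},
    {"delta_pos": [0, 0, -0.02], "delta_rot": [0, 0, 0], "claw": 40},
    {"delta_pos": [0, 0, 0], "delta_rot": [0, 0, 0], "claw": 40},
    {"delta_pos": [0, 0, 0], "delta_rot": [0, 0, 0], "claw": 40}
  ]
}}

```text
time: 2.9
eef_pos: [0.4256, -0.1597, 0.1659]
tcp_rot: [0.642, 0.297, -0.638, 0.303]
contact_force: [0.9, -0.9, 0.8]
opening: 0.605
```

Run:
```python
from h import *
st();im=ctrl.read_camera("wrist");st();cv2.imwrite("pics/w2.png",im)
```

```text
t 2.9 pos [ 0.4256 -0.1597  0.1659] jaw deg -39.8 x [ 0.008 -0.005 -1.   ] F [ 0.9 -0.9  0.8] open 0.605
t 2.95 pos [ 0.4244 -0.1589  0.1634] jaw deg -39.8 x [ 0.005 -0.003 -1.   ] F [ 1.1 -0.3 -1.1] open 0.605
```

View pics/w2.png

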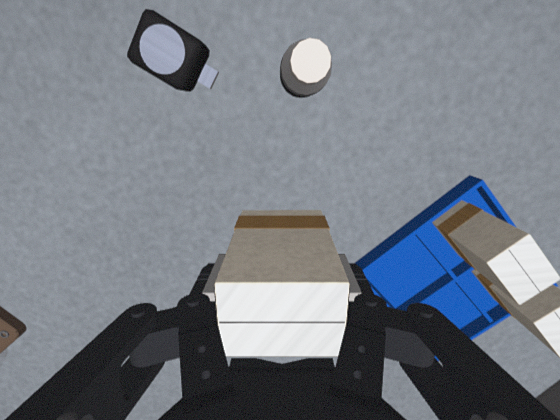

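The carton is held squarely (opening 51.5 mm). The pose is just settling. Next is the move over the empty near compartment.

{"op": "play_rows", "data": {
  "targets": [
    {"delta_pos": [0.02, -0.04, 0], "delta_rot": [0, 0, -0.264], "claw": 40},
    {"delta_pos": [0.03, -0.08, 0], "delta_rot": [0, 0, -0.264], "claw": 40},
    {"delta_pos": [0.048, -0.12, 0], "delta_rot": [0, 0, -0.264], "claw": 40},
    {"delta_pos": [0.048, -0.14, 0], "delta_rot": [0, 0, -0.264], "claw": 40},
    {"delta_pos": [0.0484, -0.152, 0], "delta_rot": [0, 0, -0.264], "claw": 40},
    {"delta_pos": [0.0484, -0.152, 0], "delta_rot": [0, 0, -0.264], "claw": 40},
    {"delta_pos": [0.0484, -0.152, 0], "delta_rot": [0, 0, -0.264], "claw": 40},
    {"delta_pos": [0.0484, -0.152, 0], "delta_rot": [0, 0, -0.264], "claw": 40},
    {"delta_pos": [0.0484, -0.152, 0], "delta_rot": [0, 0, -0.264], "claw": 40},
    {"delta_pos": [0.0484, -0.152, 0], "delta_rot": [0, 0, -0.264], "claw": 40},
    {"delta_pos": [0.0484, -0.152, 0], "delta_rot": [0, 0, -0.264], "claw": 40},
    {"delta_pos": [0.0484, -0.152, 0], "delta_rot": [0, 0, -0.264], "claw": 40}
  ]
}}

```text
time: 3.95
eef_pos: [0.4728, -0.3106, 0.1632]
tcp_rot: [0.707, 0.015, -0.707, 0.019]
contact_force: [0.0, 0.1, -0.2]
opening: 0.603
```

Run:
```python
from h import *
st();c=ctrl.calibration("wrist");im=ctrl.read_camera("wrist");st()
for p in((.4728,-.3107,.004),):
  a=np.radians(2.7);e=np.array([np.cos(a),np.sin(a)]);f=np.array([-e[1],e[0]])
  for i,j in((1,1),(1,-1),(-1,-1),(-1,1)):
    q=proj(c,[*(np.array([.511,-.347])+i*.075*e+j*.078*f),.02]);cv2.circle(im,(int(q[0]),int(q[1])),3,(0,0,255),-1)
cv2.imwrite("pics/w3.png",im)
```

```text
t 3.95 pos [ 0.4728 -0.3106  0.1632] jaw deg -87.2 x [ 0.001 -0.005 -1.   ] F [ 0.   0.1 -0.2] open 0.603
t 4.0 pos [ 0.4729 -0.3107  0.1634] jaw deg -87.2 x [ 0.001 -0.005 -1.   ] F [-0.4 -0.7 -1.2] open 0.602
```

View pics/w3.png

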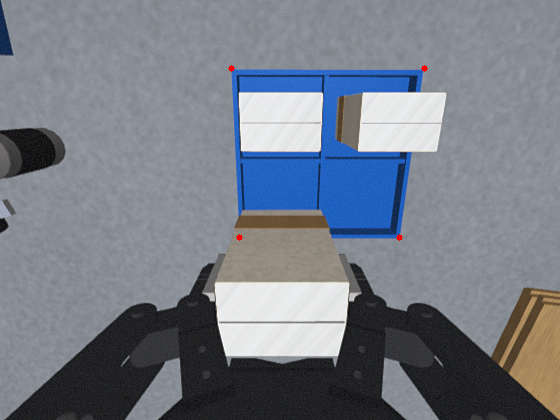

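The tray corners match the prediction, and the compartment under the carton is free. Placing it now.

{"op": "play_rows", "data": {
  "targets": [
    {"delta_pos": [0, 0, -0.03], "delta_rot": [0, 0, 0], "claw": 40},
    {"delta_pos": [0, 0, -0.06], "delta_rot": [0, 0, 0], "claw": 40},
    {"delta_pos": [0, 0, -0.08], "delta_rot": [0, 0, 0], "claw": 40},
    {"delta_pos": [0, 0, -0.09], "delta_rot": [0, 0, 0], "claw": 40},
    {"delta_pos": [0, 0, -0.097], "delta_rot": [0, 0, 0], "claw": 40},
    {"delta_pos": [0, 0, -0.097], "delta_rot": [0, 0, 0], "claw": 40},
    {"delta_pos": [0, 0, -0.097], "delta_rot": [0, 0, 0], "claw": 40},
    {"delta_pos": [0, 0, -0.097], "delta_rot": [0, 0, 0], "claw": 40},
    {"delta_pos": [0, 0, -0.097], "delta_rot": [0, 0, 0], "claw": 40},
    {"delta_pos": [0, 0, -0.097], "delta_rot": [0, 0, 0], "claw": 40}
  ]
}}

```text
time: 4.83
eef_pos: [0.4737, -0.3114, 0.0676]
tcp_rot: [0.708, 0.015, -0.706, 0.02]
contact_force: [-0.4, -0.4, 3.0]
opening: 0.601
```

{"op": "play_rows", "data": {
  "targets": [
    {"delta_pos": [0, 0, 0], "delta_rot": [0, 0, 0], "claw": 55},
    {"delta_pos": [0, 0, 0], "delta_rot": [0, 0, 0], "claw": 60},
    {"delta_pos": [0, 0, 0], "delta_rot": [0, 0, 0], "claw": 70},
    {"delta_pos": [0, 0, 0], "delta_rot": [0, 0, 0], "claw": 70},
    {"delta_pos": [0, 0, 0.02], "delta_rot": [0, 0, 0], "claw": 70},
    {"delta_pos": [0, 0, 0.05], "delta_rot": [0, 0, 0], "claw": 70},
    {"delta_pos": [0, 0, 0.09], "delta_rot": [0, 0, 0], "claw": 70},
    {"delta_pos": [0, 0, 0.12], "delta_rot": [0, 0, 0], "claw": 70},
    {"delta_pos": [0, 0, 0.13], "delta_rot": [0, 0, 0], "claw": 70},
    {"delta_pos": [0, 0, 0.13], "delta_rot": [0, 0, 0], "claw": 70},
    {"delta_pos": [0, 0, 0.13], "delta_rot": [0, 0, 0], "claw": 70},
    {"delta_pos": [0, 0, 0.13], "delta_rot": [0, 0, 0], "claw": 70}
  ]
}}

```text
time: 5.83
eef_pos: [0.4726, -0.3104, 0.1948]
tcp_rot: [-0.707, -0.016, 0.707, -0.018]
contact_force: [0.4, 0.4, -1.0]
opening: 0.821
```

Run:
```python
from h import *
st();cv2.imwrite("pics/w4.png",cv2.resize(ctrl.read_camera("wrist"),None,fx=.8,fy=.8))
```

```text
t 5.83 pos [ 0.4726 -0.3104  0.1948] jaw deg -87.2 x [-0.    -0.004 -1.   ] F [ 0.4  0.4 -1. ] open 0.821
```

View pics/w4.png

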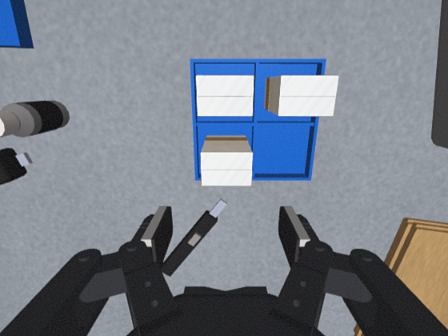

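The carton stands in the near-left compartment of its tray (around (227,160)), clear of the dividers. Next is bottle B.

{"op": "play_rows", "data": {
  "targets": [
    {"delta_pos": [0.007, 0.04, 0], "delta_rot": [0, 0, 0.234], "claw": 75},
    {"delta_pos": [0.014, 0.08, -0.01], "delta_rot": [0, 0, 0.234], "claw": 75},
    {"delta_pos": [0.021, 0.12, -0.02], "delta_rot": [0, 0, 0.234], "claw": 75},
    {"delta_pos": [0.028, 0.16, -0.03], "delta_rot": [0, 0, 0.234], "claw": 75},
    {"delta_pos": [0.034, 0.195, -0.035], "delta_rot": [0, 0, 0.234], "claw": 75},
    {"delta_pos": [0.0374, 0.215, -0.035], "delta_rot": [0, 0, 0.234], "claw": 75},
    {"delta_pos": [0.0374, 0.2234, -0.035], "delta_rot": [0, 0, 0.234], "claw": 75},
    {"delta_pos": [0.0374, 0.2234, -0.035], "delta_rot": [0, 0, 0.234], "claw": 75},
    {"delta_pos": [0.0374, 0.2234, -0.035], "delta_rot": [0, 0, 0.234], "claw": 75},
    {"delta_pos": [0.0374, 0.2234, -0.035], "delta_rot": [0, 0, 0.234], "claw": 75},
    {"delta_pos": [0.0374, 0.2234, -0.035], "delta_rot": [0, 0, 0.234], "claw": 75}
  ]
}}

```text
time: 6.8
eef_pos: [0.5099, -0.0884, 0.1595]
tcp_rot: [0.654, 0.268, -0.654, 0.27]
contact_force: [-0.2, -0.9, -0.2]
opening: 0.879
```

Run:
```python
from h import *
st();c=ctrl.calibration("wrist");im=ctrl.read_camera("wrist")
hsv=cv2.cvtColor(im,cv2.COLOR_BGR2HSV);wh=((hsv[...,1]<45)&(hsv[...,2]>190)).astype(np.uint8)
n,l,s,ce=cv2.connectedComponentsWithStats(wh)
for i in range(1,n):
    if s[i,4]>300: print(ce[i].round(1),s[i,4],ray(c,ce[i],.09).round(4),ray(c,ce[i],.08).round(4))
```

```text
t 6.8 pos [ 0.5099 -0.0884  0.1595] jaw deg -45.3 x [ 0.002 -0.003 -1.   ] F [-0.2 -0.9 -0.2] open 0.879
[60.2 38.7] 3503 [[0.5064 0.0832 0.09  ]] [[0.5031 0.0893 0.08  ]]
[154.6 200.8] 1093 [[ 0.4664 -0.0121  0.09  ]] [[ 0.4609 -0.0112  0.08  ]]
[279.7 231.6] 891 [[ 0.509  -0.0871  0.09  ]] [[ 0.5059 -0.0902  0.08  ]]
[428.6 409.6] 962 [[ 0.4795 -0.3003  0.09  ]] [[ 0.4748 -0.3148  0.08  ]]
```

The wrist view agrees within 1 mm (bottle B (.509,-.087), roll (.503,.089)). Going down to grip.

{"op": "play_rows", "data": {
  "targets": [
    {"delta_pos": [-0.0005, 0.0013, -0.04], "delta_rot": [0, 0, 0], "claw": 75},
    {"delta_pos": [-0.0005, 0.0013, -0.075], "delta_rot": [0, 0, 0], "claw": 75},
    {"delta_pos": [-0.0005, 0.0013, -0.1], "delta_rot": [0, 0, 0], "claw": 75},
    {"delta_pos": [-0.0005, 0.0013, -0.1085], "delta_rot": [0, 0, 0], "claw": 75},
    {"delta_pos": [-0.0005, 0.0013, -0.1085], "delta_rot": [0, 0, 0], "claw": 75},
    {"delta_pos": [-0.0005, 0.0013, -0.1085], "delta_rot": [0, 0, 0], "claw": 75},
    {"delta_pos": [-0.0005, 0.0013, -0.1085], "delta_rot": [0, 0, 0], "claw": 25},
    {"delta_pos": [-0.0005, 0.0013, -0.1085], "delta_rot": [0, 0, 0], "claw": 25},
    {"delta_pos": [-0.0005, 0.0013, -0.1085], "delta_rot": [0, 0, 0], "claw": 25},
    {"delta_pos": [-0.0005, 0.0013, -0.1085], "delta_rot": [0, 0, 0], "claw": 25},
    {"delta_pos": [-0.0005, 0.0013, -0.1085], "delta_rot": [0, 0, 0], "claw": 25},
    {"delta_pos": [-0.0005, 0.0013, -0.1085], "delta_rot": [0, 0, 0], "claw": 25},
    {"delta_pos": [-0.0005, 0.0013, -0.1085], "delta_rot": [0, 0, 0], "claw": 25},
    {"delta_pos": [-0.0005, 0.0013, -0.1085], "delta_rot": [0, 0, 0], "claw": 25}
  ]
}}

```text
time: 8.02
eef_pos: [0.5107, -0.0874, 0.0529]
tcp_rot: [0.655, 0.267, -0.653, 0.271]
contact_force: [-0.6, -0.2, 6.9]
opening: 0.41
```

Gripped (35 mm). Lifting and carrying to the bottle tray, far-left empty compartment (.498,.371).

{"op": "play_rows", "data": {
  "targets": [
    {"delta_pos": [0, 0, 0.03], "delta_rot": [0, 0, 0], "claw": 25},
    {"delta_pos": [0, 0, 0.065], "delta_rot": [0, 0, 0], "claw": 25},
    {"delta_pos": [0, 0, 0.1], "delta_rot": [0, 0, 0], "claw": 25},
    {"delta_pos": [0, 0.01, 0.13], "delta_rot": [0, 0, 0], "claw": 25},
    {"delta_pos": [0, 0.04, 0.14], "delta_rot": [0, 0, 0], "claw": 25},
    {"delta_pos": [-0.002, 0.08, 0.14], "delta_rot": [0, 0, 0], "claw": 25},
    {"delta_pos": [-0.003, 0.12, 0.14], "delta_rot": [0, 0, 0], "claw": 25},
    {"delta_pos": [-0.004, 0.16, 0.14], "delta_rot": [0, 0, 0], "claw": 25},
    {"delta_pos": [-0.006, 0.2, 0.14], "delta_rot": [0, 0, 0], "claw": 25},
    {"delta_pos": [-0.007, 0.24, 0.14], "delta_rot": [0, 0, 0], "claw": 25},
    {"delta_pos": [-0.008, 0.28, 0.14], "delta_rot": [0, 0, 0], "claw": 25},
    {"delta_pos": [-0.009, 0.32, 0.14], "delta_rot": [0, 0, 0], "claw": 25},
    {"delta_pos": [-0.01, 0.36, 0.14], "delta_rot": [0, 0, 0], "claw": 25},
    {"delta_pos": [-0.012, 0.4, 0.14], "delta_rot": [0, 0, 0], "claw": 25},
    {"delta_pos": [-0.0127, 0.43, 0.14], "delta_rot": [0, 0, 0], "claw": 25},
    {"delta_pos": [-0.0127, 0.45, 0.14], "delta_rot": [0, 0, 0], "claw": 25},
    {"delta_pos": [-0.0127, 0.4587, 0.14], "delta_rot": [0, 0, 0], "claw": 25},
    {"delta_pos": [-0.0127, 0.4587, 0.14], "delta_rot": [0, 0, 0], "claw": 25},
    {"delta_pos": [-0.0127, 0.4587, 0.14], "delta_rot": [0, 0, 0], "claw": 25},
    {"delta_pos": [-0.0127, 0.4587, 0.14], "delta_rot": [0, 0, 0], "claw": 25}
  ]
}}

```text
time: 9.68
eef_pos: [0.498, 0.37, 0.1926]
tcp_rot: [0.655, 0.266, -0.653, 0.271]
contact_force: [-0.4, -0.0, -1.0]
opening: 0.41
```

{"op": "play_rows", "data": {
  "targets": [
    {"delta_pos": [0, 0, 0], "delta_rot": [0, 0, 0], "claw": 25},
    {"delta_pos": [0, 0, 0], "delta_rot": [0, 0, 0], "claw": 25}
  ]
}}

```text
time: 9.85
eef_pos: [0.4983, 0.3686, 0.1926]
tcp_rot: [0.655, 0.266, -0.654, 0.27]
contact_force: [0.1, -0.0, -1.1]
opening: 0.409
```

Run:
```python
from h import *
st();c=ctrl.calibration("wrist");im=ctrl.read_camera("wrist")
a=np.radians(5.5);e=np.array([np.cos(a),np.sin(a)]);f=np.array([-e[1],e[0]])
for i,j in((1,1),(1,-1),(-1,-1),(-1,1),(0,0)):
    q=proj(c,[*(np.array([.538,.337])+i*.075*e+j*.078*f),.02]);cv2.circle(im,(int(q[0]),int(q[1])),3,(0,0,255),-1)
cv2.imwrite("pics/w5.png",im)
```

```text
t 9.85 pos [0.4983 0.3686 0.1926] jaw deg -45.4 x [ 0.004 -0.006 -1.   ] F [ 0.1 -0.  -1.1] open 0.409
```

View pics/w5.png

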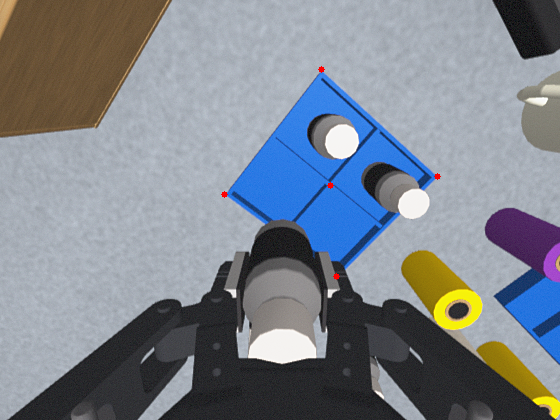

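The red predicted corners lie within about 4 px of the bottle tray's corners, e.g. (322,74). The bottle sits over the free compartment, so I'm placing it.

{"op": "play_rows", "data": {
  "targets": [
    {"delta_pos": [0, 0.0025, -0.03], "delta_rot": [0, 0, 0], "claw": 25},
    {"delta_pos": [0, 0.0025, -0.065], "delta_rot": [0, 0, 0], "claw": 25},
    {"delta_pos": [0, 0.0025, -0.095], "delta_rot": [0, 0, 0], "claw": 25},
    {"delta_pos": [0, 0.0025, -0.115], "delta_rot": [0, 0, 0], "claw": 25},
    {"delta_pos": [0, 0.0025, -0.127], "delta_rot": [0, 0, 0], "claw": 25},
    {"delta_pos": [0, 0.0025, -0.133], "delta_rot": [0, 0, 0], "claw": 25},
    {"delta_pos": [0, 0.0025, -0.135], "delta_rot": [0, 0, 0], "claw": 25},
    {"delta_pos": [0, 0.0025, -0.135], "delta_rot": [0, 0, 0], "claw": 25},
    {"delta_pos": [0, 0.0025, -0.135], "delta_rot": [0, 0, 0], "claw": 25},
    {"delta_pos": [0, 0.0025, -0.135], "delta_rot": [0, 0, 0], "claw": 25},
    {"delta_pos": [0, 0.0025, -0.135], "delta_rot": [0, 0, 0], "claw": 25}
  ]
}}

```text
time: 10.82
eef_pos: [0.4991, 0.3717, 0.0592]
tcp_rot: [0.656, 0.266, -0.653, 0.27]
contact_force: [-0.4, -1.0, -0.3]
opening: 0.409
```

{"op": "play_rows", "data": {
  "targets": [
    {"delta_pos": [0, 0, -0.002], "delta_rot": [0, 0, 0], "claw": 25},
    {"delta_pos": [0, 0, -0.002], "delta_rot": [0, 0, 0], "claw": 25},
    {"delta_pos": [0, 0, -0.002], "delta_rot": [0, 0, 0], "claw": 25},
    {"delta_pos": [0, 0, -0.002], "delta_rot": [0, 0, 0], "claw": 25},
    {"delta_pos": [0, 0, -0.002], "delta_rot": [0, 0, 0], "claw": 40},
    {"delta_pos": [0, 0, -0.002], "delta_rot": [0, 0, 0], "claw": 48},
    {"delta_pos": [0, 0, -0.002], "delta_rot": [0, 0, 0], "claw": 58},
    {"delta_pos": [0, 0, -0.002], "delta_rot": [0, 0, 0], "claw": 58},
    {"delta_pos": [0, 0, -0.002], "delta_rot": [0, 0, 0], "claw": 58},
    {"delta_pos": [0, 0, 0.02], "delta_rot": [0, 0, 0], "claw": 58},
    {"delta_pos": [0, 0, 0.05], "delta_rot": [0, 0, 0], "claw": 58},
    {"delta_pos": [0, 0, 0.09], "delta_rot": [0, 0, 0], "claw": 58},
    {"delta_pos": [0, 0, 0.12], "delta_rot": [0, 0, 0], "claw": 70},
    {"delta_pos": [0, 0, 0.13], "delta_rot": [0, 0, 0], "claw": 75},
    {"delta_pos": [0, 0, 0.13], "delta_rot": [0, 0, 0], "claw": 75},
    {"delta_pos": [0, 0, 0.13], "delta_rot": [0, 0, 0], "claw": 75}
  ]
}}

```text
time: 12.15
eef_pos: [0.4989, 0.3717, 0.1888]
tcp_rot: [0.656, 0.266, -0.653, 0.27]
contact_force: [0.4, 0.1, -0.5]
opening: 0.878
```

Run:
```python
from h import *
st();cv2.imwrite("pics/w6.png",cv2.resize(ctrl.read_camera("wrist"),None,fx=.8,fy=.8))
```

```text
t 12.15 pos [0.4989 0.3717 0.1888] jaw deg -45.4 x [ 0.006 -0.004 -1.   ] F [ 0.4  0.1 -0.5] open 0.878
```

View pics/w6.png

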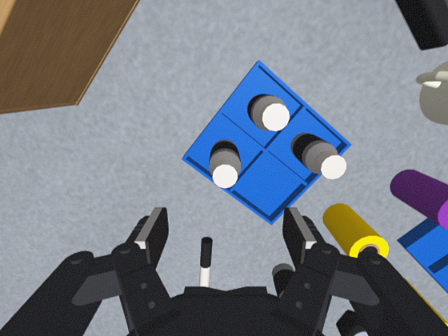

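The bottle stands upright in the left empty compartment (around (225,165)). Next is bottle A.

{"op": "play_rows", "data": {
  "targets": [
    {"delta_pos": [-0.013, -0.036, 0], "delta_rot": [0, 0, 0], "claw": 75},
    {"delta_pos": [-0.026, -0.072, 0], "delta_rot": [0, 0, 0], "claw": 75},
    {"delta_pos": [-0.04, -0.108, -0.01], "delta_rot": [0, 0, 0], "claw": 75},
    {"delta_pos": [-0.053, -0.144, -0.02], "delta_rot": [0, 0, 0], "claw": 75},
    {"delta_pos": [-0.066, -0.18, -0.029], "delta_rot": [0, 0, 0], "claw": 75},
    {"delta_pos": [-0.075, -0.2, -0.029], "delta_rot": [0, 0, 0], "claw": 75},
    {"delta_pos": [-0.079, -0.2107, -0.029], "delta_rot": [0, 0, 0], "claw": 75},
    {"delta_pos": [-0.079, -0.2107, -0.029], "delta_rot": [0, 0, 0], "claw": 75},
    {"delta_pos": [-0.079, -0.2107, -0.029], "delta_rot": [0, 0, 0], "claw": 75},
    {"delta_pos": [-0.079, -0.2107, -0.029], "delta_rot": [0, 0, 0], "claw": 75},
    {"delta_pos": [-0.079, -0.2107, -0.029], "delta_rot": [0, 0, 0], "claw": 75},
    {"delta_pos": [-0.079, -0.2107, -0.029], "delta_rot": [0, 0, 0], "claw": 75}
  ]
}}

```text
time: 13.2
eef_pos: [0.4197, 0.1614, 0.1583]
tcp_rot: [0.655, 0.266, -0.654, 0.271]
contact_force: [0.5, 0.1, 0.5]
opening: 0.883
```

Run:
```python
from h import *
st();c=ctrl.calibration("wrist");im=ctrl.read_camera("wrist")
hsv=cv2.cvtColor(im,cv2.COLOR_BGR2HSV);wh=((hsv[...,1]<45)&(hsv[...,2]>190)).astype(np.uint8)
n,l,s,ce=cv2.connectedComponentsWithStats(wh)
for i in range(1,n):
    if s[i,4]>300: print(ce[i].round(1),s[i,4],ray(c,ce[i],.09).round(4),ray(c,ce[i],.08).round(4))
```

```text
t 13.2 pos [0.4197 0.1614 0.1583] jaw deg -45.4 x [ 0.004 -0.005 -1.   ] F [0.5 0.1 0.5] open 0.883
[147.8 217.3] 1174 [[0.3645 0.2336 0.09  ]] [[0.3584 0.2344 0.08  ]]
[434.2 214. ] 2065 [[0.5016 0.0975 0.09  ]] [[0.5029 0.0909 0.08  ]]
[281.6 232.4] 891 [[0.4197 0.1616 0.09  ]] [[0.4166 0.1584 0.08  ]]
```

{"op": "play_rows", "data": {
  "targets": [
    {"delta_pos": [0, 0, -0.04], "delta_rot": [0, 0, 0], "claw": 75},
    {"delta_pos": [0, 0, -0.075], "delta_rot": [0, 0, 0], "claw": 75},
    {"delta_pos": [0, 0, -0.1], "delta_rot": [0, 0, 0], "claw": 75},
    {"delta_pos": [0, 0, -0.1075], "delta_rot": [0, 0, 0], "claw": 75},
    {"delta_pos": [0, 0, -0.1075], "delta_rot": [0, 0, 0], "claw": 75},
    {"delta_pos": [0, 0, -0.1075], "delta_rot": [0, 0, 0], "claw": 75},
    {"delta_pos": [0, 0, -0.1075], "delta_rot": [0, 0, 0], "claw": 25},
    {"delta_pos": [0, 0, -0.1075], "delta_rot": [0, 0, 0], "claw": 25},
    {"delta_pos": [0, 0, -0.1075], "delta_rot": [0, 0, 0], "claw": 25},
    {"delta_pos": [0, 0, -0.1075], "delta_rot": [0, 0, 0], "claw": 25},
    {"delta_pos": [0, 0, -0.1075], "delta_rot": [0, 0, 0], "claw": 25},
    {"delta_pos": [0, 0, -0.1075], "delta_rot": [0, 0, 0], "claw": 25},
    {"delta_pos": [0, 0, -0.1075], "delta_rot": [0, 0, 0], "claw": 25},
    {"delta_pos": [0, 0, -0.1075], "delta_rot": [0, 0, 0], "claw": 25}
  ]
}}

```text
time: 14.42
eef_pos: [0.4208, 0.1616, 0.0524]
tcp_rot: [0.656, 0.266, -0.653, 0.271]
contact_force: [-0.7, -0.3, 6.8]
opening: 0.412
```

{"op": "play_rows", "data": {
  "targets": [
    {"delta_pos": [0, 0, 0.03], "delta_rot": [0, 0, 0], "claw": 25},
    {"delta_pos": [0, 0, 0.065], "delta_rot": [0, 0, 0], "claw": 25},
    {"delta_pos": [0, 0, 0.1], "delta_rot": [0, 0, 0], "claw": 25},
    {"delta_pos": [0.005, 0.008, 0.13], "delta_rot": [0, 0, 0], "claw": 25},
    {"delta_pos": [0.02, 0.032, 0.14], "delta_rot": [0, 0, 0], "claw": 25},
    {"delta_pos": [0.04, 0.064, 0.14], "delta_rot": [0, 0, 0], "claw": 25},
    {"delta_pos": [0.06, 0.095, 0.14], "delta_rot": [0, 0, 0], "claw": 25},
    {"delta_pos": [0.075, 0.12, 0.14], "delta_rot": [0, 0, 0], "claw": 25},
    {"delta_pos": [0.084, 0.134, 0.14], "delta_rot": [0, 0, 0], "claw": 25},
    {"delta_pos": [0.084, 0.134, 0.14], "delta_rot": [0, 0, 0], "claw": 25},
    {"delta_pos": [0.084, 0.134, 0.14], "delta_rot": [0, 0, 0], "claw": 25},
    {"delta_pos": [0.084, 0.134, 0.14], "delta_rot": [0, 0, 0], "claw": 25},
    {"delta_pos": [0.084, 0.134, 0.14], "delta_rot": [0, 0, 0], "claw": 25},
    {"delta_pos": [0.084, 0.134, 0.14], "delta_rot": [0, 0, 0], "claw": 25}
  ]
}}

```text
time: 15.58
eef_pos: [0.5043, 0.2947, 0.1923]
tcp_rot: [0.655, 0.266, -0.653, 0.271]
contact_force: [-0.1, -0.2, -0.6]
opening: 0.408
```

{"op": "play_rows", "data": {
  "targets": [
    {"delta_pos": [0, 0.001, -0.03], "delta_rot": [0, 0, 0], "claw": 25},
    {"delta_pos": [0, 0.001, -0.065], "delta_rot": [0, 0, 0], "claw": 25},
    {"delta_pos": [0, 0.001, -0.095], "delta_rot": [0, 0, 0], "claw": 25},
    {"delta_pos": [0, 0.001, -0.115], "delta_rot": [0, 0, 0], "claw": 25},
    {"delta_pos": [0, 0.001, -0.127], "delta_rot": [0, 0, 0], "claw": 25},
    {"delta_pos": [0, 0.001, -0.133], "delta_rot": [0, 0, 0], "claw": 25},
    {"delta_pos": [0, 0.001, -0.137], "delta_rot": [0, 0, 0], "claw": 25},
    {"delta_pos": [0, 0.001, -0.137], "delta_rot": [0, 0, 0], "claw": 25},
    {"delta_pos": [0, 0.001, -0.137], "delta_rot": [0, 0, 0], "claw": 25},
    {"delta_pos": [0, 0.001, -0.137], "delta_rot": [0, 0, 0], "claw": 25},
    {"delta_pos": [0, 0.001, -0.137], "delta_rot": [0, 0, 0], "claw": 25},
    {"delta_pos": [0, 0.001, -0.137], "delta_rot": [0, 0, 0], "claw": 25}
  ]
}}

```text
time: 16.58
eef_pos: [0.5051, 0.296, 0.0565]
tcp_rot: [0.656, 0.266, -0.652, 0.271]
contact_force: [0.3, -0.5, 2.5]
opening: 0.408
```

{"op": "play_rows", "data": {
  "targets": [
    {"delta_pos": [0, 0, 0], "delta_rot": [0, 0, 0], "claw": 40},
    {"delta_pos": [0, 0, 0], "delta_rot": [0, 0, 0], "claw": 48},
    {"delta_pos": [0, 0, 0], "delta_rot": [0, 0, 0], "claw": 56},
    {"delta_pos": [0, 0, 0], "delta_rot": [0, 0, 0], "claw": 56},
    {"delta_pos": [0, 0, 0], "delta_rot": [0, 0, 0], "claw": 56},
    {"delta_pos": [0, 0, 0.02], "delta_rot": [0, 0, 0], "claw": 56},
    {"delta_pos": [0, 0, 0.05], "delta_rot": [0, 0, 0], "claw": 56},
    {"delta_pos": [0, 0, 0.09], "delta_rot": [0, 0, 0], "claw": 56},
    {"delta_pos": [0, 0, 0.12], "delta_rot": [0, 0, 0], "claw": 70},
    {"delta_pos": [0, 0, 0.13], "delta_rot": [0, 0, 0], "claw": 80},
    {"delta_pos": [0, 0, 0.13], "delta_rot": [0, 0, 0], "claw": 80},
    {"delta_pos": [0, 0, 0.13], "delta_rot": [0, 0, 0], "claw": 80}
  ]
}}

```text
time: 17.58
eef_pos: [0.5048, 0.2959, 0.186]
tcp_rot: [0.656, 0.266, -0.652, 0.271]
contact_force: [-0.4, -0.9, -0.6]
opening: 0.938
```

Run:
```python
from h import *
st();cv2.imwrite("pics/w7.png",cv2.resize(ctrl.read_camera("wrist"),None,fx=.8,fy=.8))
```

```text
t 17.58 pos [0.5048 0.2959 0.186 ] jaw deg -45.4 x [ 0.008 -0.004 -1.   ] F [-0.4 -0.9 -0.6] open 0.938
```

View pics/w7.png

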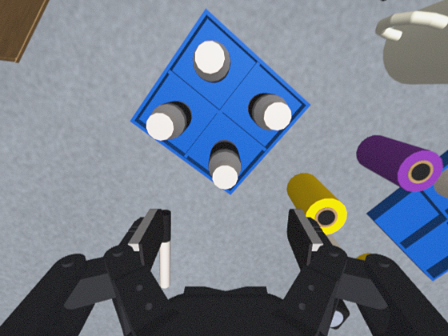

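Both bottles stand upright, one per compartment. The last item is the roll.

{"op": "play_rows", "data": {
  "targets": [
    {"delta_pos": [0, -0.036, 0], "delta_rot": [0, 0, 0], "claw": 80},
    {"delta_pos": [0, -0.072, 0], "delta_rot": [0, 0, 0], "claw": 80},
    {"delta_pos": [-0.001, -0.108, -0.01], "delta_rot": [0, 0, 0], "claw": 80},
    {"delta_pos": [-0.001, -0.144, -0.02], "delta_rot": [0, 0, 0], "claw": 80},
    {"delta_pos": [-0.002, -0.18, -0.026], "delta_rot": [0, 0, 0], "claw": 80},
    {"delta_pos": [-0.002, -0.2, -0.026], "delta_rot": [0, 0, 0], "claw": 80},
    {"delta_pos": [-0.002, -0.2066, -0.026], "delta_rot": [0, 0, 0], "claw": 80},
    {"delta_pos": [-0.002, -0.2066, -0.026], "delta_rot": [0, 0, 0], "claw": 80},
    {"delta_pos": [-0.002, -0.2066, -0.026], "delta_rot": [0, 0, 0], "claw": 80},
    {"delta_pos": [-0.002, -0.2066, -0.026], "delta_rot": [0, 0, 0], "claw": 80},
    {"delta_pos": [-0.002, -0.2066, -0.026], "delta_rot": [0, 0, 0], "claw": 80},
    {"delta_pos": [-0.002, -0.2066, -0.026], "delta_rot": [0, 0, 0], "claw": 80}
  ]
}}

```text
time: 18.63
eef_pos: [0.502, 0.0901, 0.1584]
tcp_rot: [0.655, 0.266, -0.653, 0.271]
contact_force: [-0.3, 0.0, 0.3]
opening: 0.933
```

Run:
```python
from h import *
st();c=ctrl.calibration("wrist");im=ctrl.read_camera("wrist")
cv2.imwrite("pics/w8.png",cv2.resize(im,None,fx=.8,fy=.8))
hsv=cv2.cvtColor(im,cv2.COLOR_BGR2HSV);wh=((hsv[...,1]<45)&(hsv[...,2]>190)).astype(np.uint8)
n,l,s,ce=cv2.connectedComponentsWithStats(wh)
for i in range(1,n):
    if s[i,4]>300: print(ce[i].round(1),s[i,4],ray(c,ce[i],.08).round(4))
```

```text
t 18.63 pos [0.502  0.0901 0.1584] jaw deg -45.3 x [ 0.005 -0.005 -1.   ] F [-0.3  0.   0.3] open 0.933
[542.8  73.6] 1523 [[0.6868 0.0473 0.08  ]]
[ 36.  225.8] 1219 [[0.3797 0.2159 0.08  ]]
[282.4 225.5] 2060 [[0.5033 0.0905 0.08  ]]
[303.7 316. ] 716 [[0.4593 0.0227 0.08  ]]
```

View pics/w8.png

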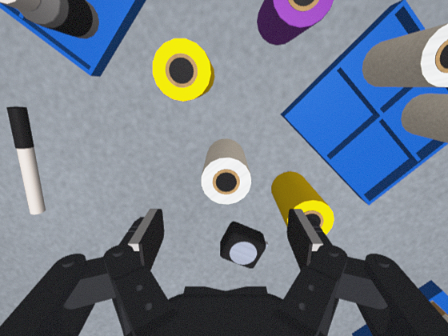

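The wrist view shows the roll at (226,182) centred between the jaws, with the yellow one at (313,215) clear of the finger path. I'm narrowing the opening to 70 mm for margin.

{"op": "play_rows", "data": {
  "targets": [
    {"delta_pos": [0.0008, 0, 0], "delta_rot": [0, 0, 0], "claw": 70},
    {"delta_pos": [0.0008, 0, -0.03], "delta_rot": [0, 0, 0], "claw": 70},
    {"delta_pos": [0.0008, 0, -0.06], "delta_rot": [0, 0, 0], "claw": 70},
    {"delta_pos": [0.0008, 0, -0.085], "delta_rot": [0, 0, 0], "claw": 70},
    {"delta_pos": [0.0008, 0, -0.0975], "delta_rot": [0, 0, 0], "claw": 70},
    {"delta_pos": [0.0008, 0, -0.0975], "delta_rot": [0, 0, 0], "claw": 70},
    {"delta_pos": [0.0008, 0, -0.0975], "delta_rot": [0, 0, 0], "claw": 70},
    {"delta_pos": [0.0008, 0, -0.0975], "delta_rot": [0, 0, 0], "claw": 35},
    {"delta_pos": [0.0008, 0, -0.0975], "delta_rot": [0, 0, 0], "claw": 35},
    {"delta_pos": [0.0008, 0, -0.0975], "delta_rot": [0, 0, 0], "claw": 35},
    {"delta_pos": [0.0008, 0, -0.0975], "delta_rot": [0, 0, 0], "claw": 35},
    {"delta_pos": [0.0008, 0, -0.0975], "delta_rot": [0, 0, 0], "claw": 35},
    {"delta_pos": [0.0008, 0, -0.0975], "delta_rot": [0, 0, 0], "claw": 35},
    {"delta_pos": [0.0008, 0, -0.0975], "delta_rot": [0, 0, 0], "claw": 35}
  ]
}}

```text
time: 19.85
eef_pos: [0.5043, 0.09, 0.0628]
tcp_rot: [0.656, 0.266, -0.652, 0.271]
contact_force: [-0.1, 1.4, 5.8]
opening: 0.527
```

{"op": "play_rows", "data": {
  "targets": [
    {"delta_pos": [0, 0, 0.03], "delta_rot": [0, 0, 0], "claw": 35},
    {"delta_pos": [0, 0, 0.065], "delta_rot": [0, 0, 0], "claw": 35},
    {"delta_pos": [0, 0, 0.1], "delta_rot": [0, 0, 0], "claw": 35},
    {"delta_pos": [0.01, -0.004, 0.125], "delta_rot": [0, 0, 0], "claw": 35},
    {"delta_pos": [0.035, -0.014, 0.13], "delta_rot": [0, 0, 0], "claw": 35},
    {"delta_pos": [0.065, -0.027, 0.13], "delta_rot": [0, 0, 0], "claw": 35},
    {"delta_pos": [0.095, -0.039, 0.13], "delta_rot": [0, 0, 0], "claw": 35},
    {"delta_pos": [0.112, -0.046, 0.13], "delta_rot": [0, 0, 0], "claw": 35},
    {"delta_pos": [0.119, -0.049, 0.13], "delta_rot": [0, 0, 0], "claw": 35},
    {"delta_pos": [0.119, -0.049, 0.13], "delta_rot": [0, 0, 0], "claw": 35},
    {"delta_pos": [0.119, -0.049, 0.13], "delta_rot": [0, 0, 0], "claw": 35},
    {"delta_pos": [0.119, -0.049, 0.13], "delta_rot": [0, 0, 0], "claw": 35},
    {"delta_pos": [0.119, -0.049, 0.13], "delta_rot": [0, 0, 0], "claw": 35},
    {"delta_pos": [0.119, -0.049, 0.13], "delta_rot": [0, 0, 0], "claw": 35}
  ]
}}

```text
time: 21.02
eef_pos: [0.6225, 0.0416, 0.1929]
tcp_rot: [0.656, 0.266, -0.652, 0.272]
contact_force: [0.3, -0.3, -1.4]
opening: 0.532
```

Run:
```python
from h import *
st();c=ctrl.calibration("wrist");im=ctrl.read_camera("wrist")
a=np.radians(.8);e=np.array([np.cos(a),np.sin(a)]);f=np.array([-e[1],e[0]])
for i,j in((1,1),(1,-1),(-1,-1),(-1,1),(0,0)):
    q=proj(c,[*(np.array([.660,.0035])+i*.075*e+j*.078*f),.02]);cv2.circle(im,(int(q[0]),int(q[1])),3,(0,0,255),-1)
cv2.imwrite("pics/w9.png",im)
```

```text
t 21.02 pos [0.6225 0.0416 0.1929] jaw deg -45.3 x [ 0.008 -0.005 -1.   ] F [ 0.3 -0.3 -1.4] open 0.532
```

View pics/w9.png

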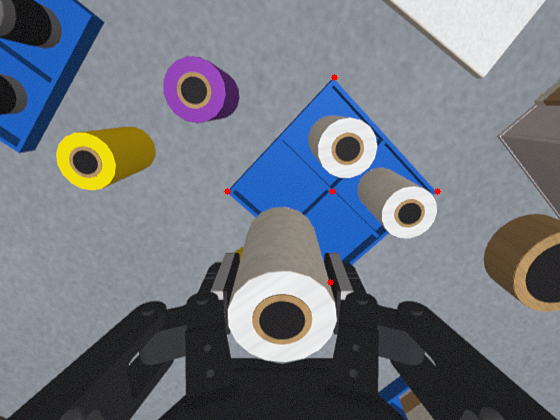

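Tray corners again match the prediction (left corner (228,191)), and the target compartment is free. Lowering.

{"op": "play_rows", "data": {
  "targets": [
    {"delta_pos": [0, 0, -0.03], "delta_rot": [0, 0, 0], "claw": 35},
    {"delta_pos": [0, 0, -0.06], "delta_rot": [0, 0, 0], "claw": 35},
    {"delta_pos": [0, 0, -0.09], "delta_rot": [0, 0, 0], "claw": 35},
    {"delta_pos": [0, 0, -0.11], "delta_rot": [0, 0, 0], "claw": 35},
    {"delta_pos": [0, 0, -0.12], "delta_rot": [0, 0, 0], "claw": 35},
    {"delta_pos": [0, 0, -0.125], "delta_rot": [0, 0, 0], "claw": 35},
    {"delta_pos": [0, 0, -0.1275], "delta_rot": [0, 0, 0], "claw": 35},
    {"delta_pos": [0, 0, -0.1275], "delta_rot": [0, 0, 0], "claw": 35},
    {"delta_pos": [0, 0, -0.1275], "delta_rot": [0, 0, 0], "claw": 35},
    {"delta_pos": [0, 0, -0.1275], "delta_rot": [0, 0, 0], "claw": 35},
    {"delta_pos": [0, 0, -0.1275], "delta_rot": [0, 0, 0], "claw": 35},
    {"delta_pos": [0, 0, -0.1275], "delta_rot": [0, 0, 0], "claw": 35}
  ]
}}

```text
time: 22.07
eef_pos: [0.6238, 0.0415, 0.0669]
tcp_rot: [0.657, 0.266, -0.651, 0.272]
contact_force: [0.3, -0.2, 3.2]
opening: 0.529
```

{"op": "play_rows", "data": {
  "targets": [
    {"delta_pos": [0, 0, 0], "delta_rot": [0, 0, 0], "claw": 50},
    {"delta_pos": [0, 0, 0], "delta_rot": [0, 0, 0], "claw": 56},
    {"delta_pos": [0, 0, 0], "delta_rot": [0, 0, 0], "claw": 64},
    {"delta_pos": [0, 0, 0], "delta_rot": [0, 0, 0], "claw": 64},
    {"delta_pos": [0, 0, 0], "delta_rot": [0, 0, 0], "claw": 64},
    {"delta_pos": [0, 0, 0.02], "delta_rot": [0, 0, 0], "claw": 64},
    {"delta_pos": [0, 0, 0.05], "delta_rot": [0, 0, 0], "claw": 64},
    {"delta_pos": [0, 0, 0.09], "delta_rot": [0, 0, 0], "claw": 64},
    {"delta_pos": [0, 0, 0.13], "delta_rot": [0, 0, 0], "claw": 64},
    {"delta_pos": [0, 0, 0.17], "delta_rot": [0, 0, 0], "claw": 64},
    {"delta_pos": [-0.04, 0, 0.19], "delta_rot": [0, 0, 0], "claw": 64},
    {"delta_pos": [-0.08, -0.03, 0.2], "delta_rot": [0, 0, 0], "claw": 64},
    {"delta_pos": [-0.12, -0.06, 0.2], "delta_rot": [0, 0, 0], "claw": 64},
    {"delta_pos": [-0.14, -0.1, 0.2], "delta_rot": [0, 0, 0], "claw": 64},
    {"delta_pos": [-0.16, -0.14, 0.2], "delta_rot": [0, 0, 0], "claw": 64},
    {"delta_pos": [-0.18, -0.18, 0.2], "delta_rot": [0, 0, 0], "claw": 64},
    {"delta_pos": [-0.18, -0.2, 0.2], "delta_rot": [0, 0, 0], "claw": 64},
    {"delta_pos": [-0.18, -0.2, 0.2], "delta_rot": [0, 0, 0], "claw": 64},
    {"delta_pos": [-0.18, -0.2, 0.2], "delta_rot": [0, 0, 0], "claw": 64},
    {"delta_pos": [-0.18, -0.2, 0.2], "delta_rot": [0, 0, 0], "claw": 64}
  ]
}}

```text
time: 23.73
eef_pos: [0.4437, -0.1583, 0.2668]
tcp_rot: [0.657, 0.266, -0.651, 0.271]
contact_force: [0.2, 1.0, -0.2]
opening: 0.753
```

Run:
```python
from h import *
st();a=ctrl.read_camera("top");b=ctrl.read_camera("scene")
a=cv2.resize(a[130:310,90:470],(760,360));b=cv2.resize(b[150:290,110:470],(600,233));st()
o=np.zeros((593,760,3),np.uint8);o[:360]=a;o[360:,:600]=b;cv2.imwrite("pics/end.png",o)
```

```text
t 23.73 pos [ 0.4437 -0.1583  0.2668] jaw deg -45.4 x [ 0.011 -0.004 -1.   ] F [ 0.2  1.  -0.2] open 0.753
t 23.83 pos [ 0.4441 -0.1573  0.2667] jaw deg -45.2 x [ 0.011 -0.004 -1.   ] F [-0.5  0.3  0.9] open 0.748
```

View pics/end.png

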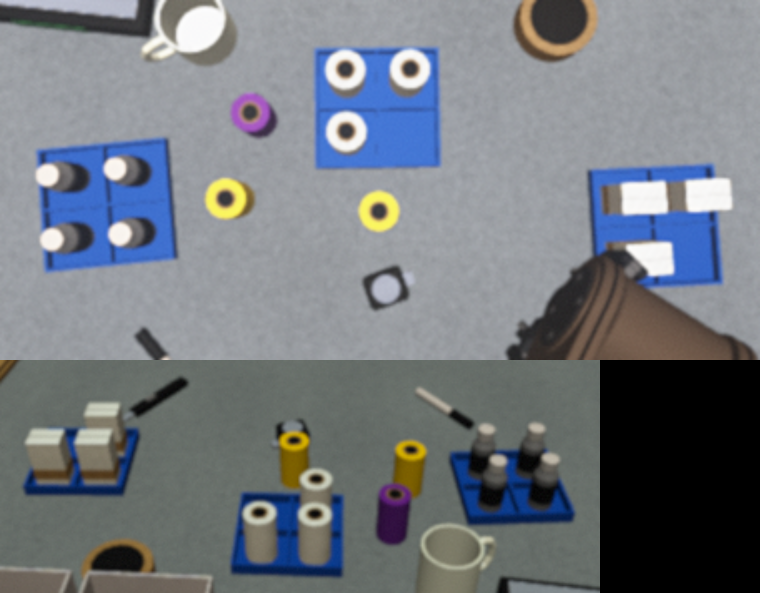

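All four items stand upright in the right compartments. Nothing else moved: the tape measure, mug and yellow/purple rolls are where they were. The arm is clear, so I'm handing in.

```bash
python3 -c "
from plant import ctrl
print(ctrl.sign_off())"
```

```text
the job is handed in; nothing more can be done
None
```

All four items are back in their trays and the job is handed in, at about 24 s on the robot's clock. The carton, both bottles and the white label roll each stand upright in their own empty compartment of the matching tray.

The last top and scene pictures show all four standing. The mug, tape measure and the yellow and purple look-alike rolls look unmoved by eye; I did not re-measure them.

- **Positions:** The wrist camera agreed with the top view to about 1–2 mm before each grasp. The tray corners I checked were within about 5 pixels.
- **Forces:** The contact force stayed under about 7 N in every reading I took. I only read it at the ends of moves, so I have no record of peaks in between.
- **Settling:** Some moves stopped a few millimetres off target before settling. I allowed for this on the later moves, and one placing was lowered a further 2 mm before release.

No check failed.

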